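Set the edge burnisher to speed four and switch it on

ROBOT

A 6-joint arm with a two-finger parallel gripper is mounted at the origin on the work surface. World frame = base frame: x ahead of the robot, y to its left, z up, the work surface at z = 0. Lengths are in m, angles in rad, forces in N, time in s.
With the tool pointing down it reaches from about 0.375 to 0.9 m from the base axis. Payload 3.1 kg.
Tool frame: the origin (TCP) lies on the centre line of the jaws, within the pads' length; the fingertips stand 17 mm ahead of it and the grasp point (between the pads) lies 2 mm behind it; y points along the fingers, z is the direction in which the jaws open and shut, and the axes are right-handed (so a half turn about y gives the same grasp; the last joint's range is limited). The gripper opens to 85 mm and grips with 20 to 120 N. Pads are 22 mm wide; open, the fingers measure 114 mm over their backs; the gripper's body (76 mm by 85 mm) begins 54 mm behind the grasp point. The pads swing forward as they close: fully open they stand 13 mm farther back than shut.
Start: joints at [1.159, 0.527, 1.433, -0, 1.181, -0.178], TCP at [0.145, 0.608, 0.248] pointing down, gripper open.
Joint ranges: [-3.08, 3.08], [-0.75, 2.2], [0.22, 2.44], [-1.43, 4.57], [0, 2.65], [-2.85, 2.85]. Speed limits (rad/s): [2.79, 2.79, 3.14, 3.14, 3.14, 3.14].

INTERFACE

Orientations are given as a unit quaternion [x, y, z, w].
In Python, from station import manip gives the robot as it stands.
- The arm moves only by the shell command python3 -m handwheel 'ROWS' [FORCE]. ROWS is JSON, one flat list of numbers, 7 for each row, row after row: the shift along the tool's x, y, z in cm, then the turn, a rotation vector about the tool's x, y, z in rad, then the finger opening in cm, from 0 to 8.54. A call has 1 to 10 rows; each row is the pose to reach, as a shift and turn from the pose commanded when the call began, along the tool's axes at that moment; what a row does not reach only later rows make up. A row lasts 1/12 s, in which the tool goes at most 41.7 mm and 7.16 degrees, less where a joint would pass 70% of its speed; a pose out of reach is approached as far as the arm can. A call with a gripper value outside its range is refused whole. The fingers move at their own pace and stop on an object; FORCE is the grip in N (left out, the last holds). Time passes only in rows, so rows that repeat a pose let the fingers close. It gives the time, the measured TCP pose, the force and the opening at its end, in the units of the state.
- manip.sense(): the state, without advancing time (a new reading comes with each control period).
- manip.snapshot(name): name is "scene" or "top" or "wrist"; returns a dict with "frame" (384x512x3 uint8, red, green, blue), "depth" (384x512 float32, m along the optical axis (not along the pixel's ray), 0 where there is no reading), "camera_matrix" (3x3 intrinsics, pixels), "rvec" (rotation vector, rad) and "tvec" (3), from world to camera coordinates, as OpenCV has them. Camera axes: x right, y down, z forward; pixel columns grow to the right and rows downward; lengths in m; the calibration is good to about 2 mm. The wrist camera is an equidistant fisheye: a pixel r from the principal point sees the ray r / f radians off the axis. A picture is of the moment at which its call begins.
- manip.sign_off(): hands the job in, once; it reports no verdict.
The state is a dict: "t": time; "q": joint angles; "qd": joint speeds; "tau": joint torques, N m; "tcp_pos": TCP position; "tool_rot": TCP orientation; "force": force on the tool from outside, world axes, zero at the start; "ft_torque": the same for the moment, N m; "finger_gap": opening from 0.0 (shut) to 1.0 (fully open).
Only numpy, scipy, OpenCV 4.12 (cv2) and the standard library are available. Lean on these libraries where they do the work, as an engineer would, in place of code of your own. Each camera call takes 0.05 s, during which the arm holds its last target.

TASK

Push the fin of the speed selector round with a fingertip, click by click, from where it stands to speed four (the fourth click after the off dot), and leave it resting in that click. Only then press the start button (the smaller of the two round buttons) fully down and let it come back up. Push the fin from one side only and do not pinch it, leave the large stop button alone, and do not disturb or lift the loose things standing around the machine.

Things in the scene. Friction and masses are not known exactly. Their poses are not given: they have to be found in the camera images.
- machine: Fixed grey bench burnisher: box 250 (x) x 400 (y) x 70 mm high, controls on its level top near the -y end. At the +y end lies a motor 104 mm thick (top 180 mm above the table, y=+65 to +185 mm) with a wooden spindle out to y=+315 mm, both centred on x=+35 mm. Origin: centre of the underside, on the table. Its x axis points away from the button side.
- dial_axis (a point): On the speed selector's vertical turning axis, at the top face of its disc (79.5 mm above the table), at x=+35, y=-80 mm of the machine; axes parallel to the machine's. Black disc 96 mm across, 8 mm thick, with one upright fin. White marks on the machine around it: a round dot for off, then clockwise six bars, each longer than the last, for speeds one to six.
- dial (a joint): Selector angle, rad, growing clockwise from above. 0 = off: fin along the machine's +y (at the dot). A click is pi/6: speed one 0.524, two 1.047, three 1.571 (fin along machine +x), four 2.094 .. six 3.142. Starts at off, one or two. A spring detent resists the push (about 2 to 5 N at 34 mm from the axis) until about half-way, then the fin snaps ahead of the finger into the next click and stays.
- fin (a point): Point inside the fin, 34 mm from the turning axis, half-way up (94.5 mm above the table); turns with it. The fin is upright and radial, 16 mm thick, 30 mm high above the disc (top 109.5 mm above the table), from the hub (24 mm across, 18 mm high) out to 48 mm from the axis, bare aluminium with a black line along its top. This point's y axis points outward along the fin.
- flank_back: The fin's flank that faces anticlockwise (seen from above), the side to push for a higher speed. A flat vertical face 36 mm long and 27 mm high, 8 mm from the fin's mid-plane. The origin of this entry lies on the turning axis at the disc's underside.
- flank_front: The fin's opposite flank, facing clockwise. Same size; same origin.
- start_top (a point): Centre of the top face of the start button, 92 mm above the table: black cap 28 mm across in a steel collar 44 mm across, at x=-80, y=-30 mm of the machine.
- start (a joint): Start button travel in m, 0 = up, 0.006 = fully down (about 5 N); springs back.
- stop_top (a point): Centre of the top face of the stop button, 92 mm above the table: black cap 44 mm across in a collar 60 mm across, at x=-80, y=-140 mm of the machine. Leave alone.
- stop (a joint): Stop button travel in m, 0 = up, 0.006 = fully down.
- pestle_mid (a point): Mid-height centre of a loose standing turned-wood pounding tool, 72 mm across, 175 mm tall, beside the machine's -y end. Bystander.
- jar_mid (a point): Mid-height centre of a loose closed jar, 64 mm across, 65 mm tall, beside the machine's -y end. Bystander.
- slicker_mid (a point): Centre of a loose wooden edge slicker lying on the table in front of the machine, 30 x 120 x 22 mm high. Bystander.

How it is judged:
On the way, in this order (a step that is already met when the one before it is completed fails the run):
1. the selector rests in click four, start not yet pressed (value of joint dial between 1.974 and 2.214 rad and value of joint start below 0.002 m), for 0.3 s.
2. the start button is pressed down with the selector at four (value of joint dial between 1.974 and 2.214 rad and value of joint start above 0.0045 m), for 0.05 s.
At the end, for the whole second after the job is handed in: The selector rests in click four (2.094 rad within 0.12), start has been pressed at least 4.5 mm after that and is back up (within 1.5 mm), stop is up, and the loose things are within 15 mm of where they stood (value of joint dial between 1.974 and 2.214 rad and velocity of joint dial between -0.05 and 0.05 rad/s and value of joint each of start, stop below 0.0015 m and distance of each of pestle_mid, jar_mid, slicker_mid from where it was at the start of the episode below 0.015 m); the robot touches nothing.
It fails at once if start is pressed (over 3 mm) while the selector is not at four (value of joint start above 0.003 m and not (value of joint dial between 1.974 and 2.214 rad)).
It fails at once if stop is pressed (over 3 mm) (value of joint stop above 0.003 m).
It fails at once if the fin is pinched: the fingers press over 2 N on both flanks at once (contact force between the fingers and flank_back above 2 N and contact force between the fingers and flank_front above 2 N).
It fails at once if a loose thing is moved over 15 mm or lifted (distance of any of pestle_mid, jar_mid, slicker_mid from where it was at the start of the episode above 0.015 m).
It also fails if it takes over 48 s, if anything falls off the work surface, if the arm or the gripper's body presses on something with over 40 N, if the wrist force passes 120 N, or if a joint passes its speed limit or range.

## Working session

There is one attempt and no reset: what is moved stays moved. The work goes in short steps, Python scripts to look and compute and a shell command to move; the robot and the scene stay as the last step left them, time stands still between calls to the robot, and variables do not carry over. Pictures are saved under pics/ and viewed, and the job is handed in when it is done.

```bash
ls; mkdir -p pics
python3 - <<'E'
from station import manip
import cv2,numpy as np
s=manip.sense();print({k:np.round(v,3) for k,v in s.items()})
for n in("scene","top"):
    d=manip.snapshot(n);cv2.imwrite(f"pics/{n}0.png",d["frame"][:,:,::-1]);np.savez(f"{n}0.npz",**d)
    print(n,d["camera_matrix"].round(1).tolist(),d["rvec"],d["tvec"])
E
```

```text
pics
{'t': np.float64(0.0), 'q': array([ 1.159,  0.528,  1.434,  0.   ,  1.181, -0.179]), 'qd': array([ 0.   , -0.001, -0.001, -0.   , -0.002,  0.   ]), 'tau': array([ 1.0000e-03, -4.4234e+01, -1.7803e+01, -0.0000e+00,  8.0000e-03,
       -0.0000e+00]), 'tcp_pos': array([0.144, 0.607, 0.247]), 'tool_rot': array([ 0.703, -0.083,  0.082, -0.702]), 'force': array([ 0.322,  0.151, -0.968]), 'ft_torque': array([-0.016,  0.013, -0.031]), 'finger_gap': np.float64(0.997)}
scene [[348.2, 0.0, 257.0], [0.0, 348.2, 195.8], [0.0, 0.0, 1.0]] [ 2.28346906  0.79847549 -0.31651165] [-0.44236128 -0.21820987  1.0860483 ]
top [[350.2, 0.0, 258.1], [0.0, 350.2, 191.2], [0.0, 0.0, 1.0]] [ 2.16660865 -2.12716924  0.10666826] [-0.0325977   0.60341002  0.71452339]
```

View pics/scene0.png

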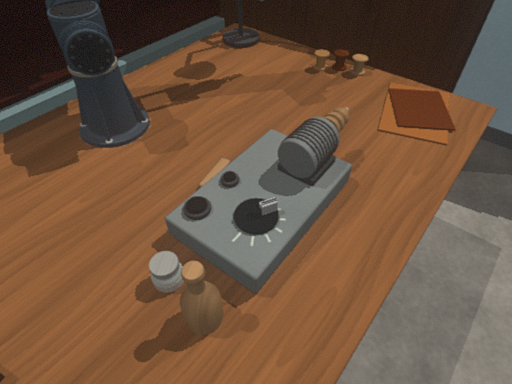

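View pics/top0.png

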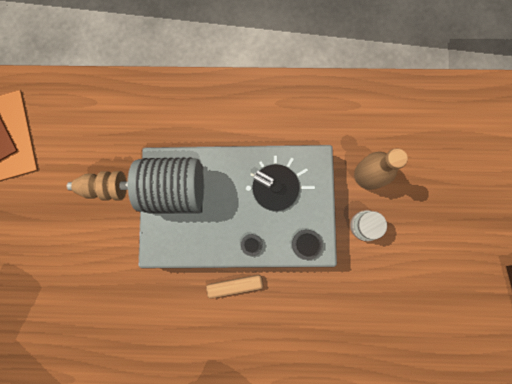

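The top view shows the fin near the first bar, with its tip at about (255,177). The disc is at (276,187), start at (252,244), stop at (308,243), and the jar and pestle are to the right. Next I'll measure these.

```bash
cat > h.py <<'E'
import numpy as np,cv2
def ray(d,uv,z):
    K=d["camera_matrix"];R,_=cv2.Rodrigues(d["rvec"]);t=np.array(d["tvec"]).ravel()
    c=-R.T@t; r=R.T@np.linalg.inv(K)@np.array([uv[0],uv[1],1.]); return c+r*(z-c[2])/r[2]
def proj(d,P):
    return cv2.projectPoints(np.array(P,float).reshape(-1,3),np.array(d["rvec"],float),np.array(d["tvec"],float),d["camera_matrix"],None)[0].reshape(-1,2)
E
python3 - <<'E'
from h import *
d=dict(np.load("top0.npz"));f=d["frame"];g=f.max(2)
cv2.imwrite("pics/topcrop.png",cv2.resize(f[130:290,130:350,::-1],None,fx=3.6,fy=3.6,interpolation=cv2.INTER_CUBIC))
m=(g<45).astype(np.uint8)
for c in cv2.findContours(m,0,2)[0]:
    if cv2.contourArea(c)>60:
        (x,y),r=cv2.minEnclosingCircle(c); print("dark",round(x,1),round(y,1),round(r,1),cv2.contourArea(c),ray(d,(x,y),.0795).round(4),ray(d,(x,y),.092).round(4))
w=((f.min(2)>170)&(f.max(2)-f.min(2)<30)).astype(np.uint8);w[:140]=0;
for c in cv2.findContours(w,0,2)[0]:
    if cv2.contourArea(c)>=2: print("white",cv2.contourArea(c),c.reshape(-1,2).mean(0).round(1),ray(d,c.reshape(-1,2).mean(0),.07).round(3),cv2.boundingRect(c))
# machine top
hsv=cv2.cvtColor(f,cv2.COLOR_RGB2HSV);mm=((hsv[...,1]<50)&(hsv[...,2]>50)).astype(np.uint8);mm[:130]=0
cs=max(cv2.findContours(mm,0,2)[0],key=cv2.contourArea);print(cv2.minAreaRect(cs),cv2.boundingRect(cs))
E
```

```text
white 519.5 [372.5 225. ] [ 0.535 -0.254  0.07 ] (360, 212, 26, 27)
white 32.0 [307.7 186. ] [ 0.612 -0.124  0.07 ] (301, 185, 14, 4)
white 20.5 [247.3 187.5] [0.607 0.    0.07 ] (245, 185, 6, 6)
white 7.0 [ 69. 185.] [0.606 0.371 0.07 ] (68, 183, 3, 5)
white 63.0 [262.9 178. ] [ 0.627 -0.032  0.07 ] (250, 171, 23, 15)
white 32.5 [301.8 171.7] [ 0.642 -0.112  0.07 ] (297, 168, 11, 9)
white 14.0 [260.9 163.2] [ 0.658 -0.027  0.07 ] (259, 161, 5, 6)
white 29.5 [289.4 161.8] [ 0.662 -0.086  0.07 ] (286, 157, 8, 10)
white 20.5 [274.4 158. ] [ 0.67  -0.055  0.07 ] (273, 155, 4, 8)
((227.257568359375, 206.90769958496094), (121.17221069335938, 215.9286346435547), 89.18734741210938) (119, 145, 218, 123)
```

View pics/topcrop.png

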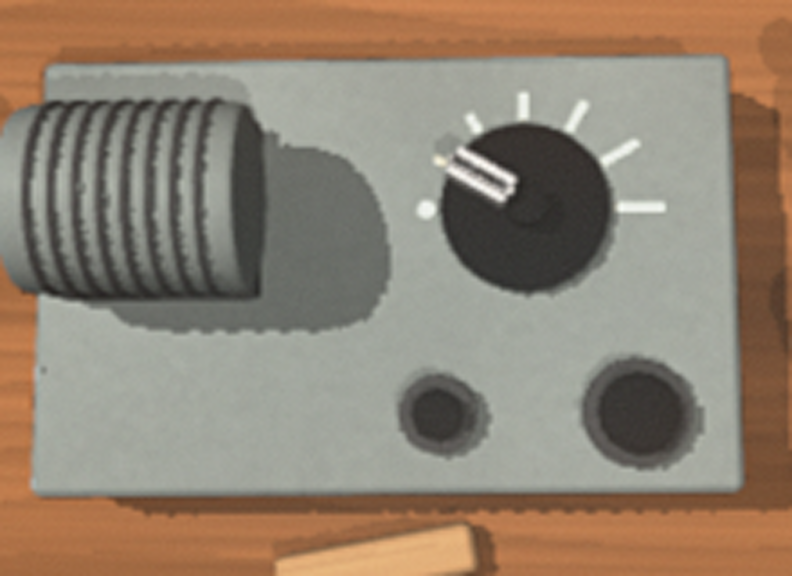

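Run:
```python
from h import *
d=dict(np.load("top0.npz"));f=d["frame"];g=f.max(2)
m=(g<75).astype(np.uint8);m[:150]=0
for c in cv2.findContours(m,0,2)[0]:
    if 60<cv2.contourArea(c)<4000:
        (x,y),r=cv2.minEnclosingCircle(c); e=cv2.moments(cv2.convexHull(c));cx,cy=e["m10"]/e["m00"],e["m01"]/e["m00"]; print("dark",round(cx,1),round(cy,1),round(r,1),cv2.contourArea(c),ray(d,(cx,cy),.0795).round(4),ray(d,(cx,cy),.092).round(4))
M=[];W=[]
# disc 3D from points
# machine top corners (crop px /3.6 + offset)
for n,p in dict(a=(45,62),b=(728,56),c=(742,488),dd=(35,495)).items():
    print(n,ray(d,(p[0]/3.6+130,p[1]/3.6+130),.07).round(4))
```

```text
dark 252.0 244.9 8.5 161.5 [ 0.491  -0.0125  0.0795] [ 0.4914 -0.013   0.092 ]
dark 307.7 244.5 12.4 408.0 [ 0.4941 -0.1228  0.0795] [ 0.4944 -0.1213  0.092 ]
dark 119.2 186.2 13.0 76.5 [0.6041 0.2617 0.0795] [0.6025 0.2563 0.092 ]
dark 275.6 187.3 23.2 1410.0 [ 0.6072 -0.0578  0.0795] [ 0.6055 -0.0574  0.092 ]
dark 176.1 192.7 38.1 539.5 [0.5928 0.1441 0.0795] [0.5913 0.1409 0.092 ]
a [0.6887 0.2221 0.07  ]
b [ 0.6978 -0.1741  0.07  ]
c [ 0.4536 -0.1803  0.07  ]
dd [0.4412 0.2127 0.07  ]
```

```bash
cat >> h.py <<'E'
from scipy.spatial.transform import Rotation as Ro
O=np.array([.5703,.0210]);YAW=.027
c,s=np.cos(YAW),np.sin(YAW);RM=np.array([[c,-s],[s,c]])
def m2w(x,y): return O+RM@np.array([x,y])
AX=m2w(.035,-.08)
E
python3 - <<'E'
from h import *
from station import manip
s=manip.sense();R=Ro.from_quat(s["tool_rot"]).as_matrix();print(R.round(3))
print("tool x yaw",np.arctan2(R[1,0],R[0,0]),"q1",s["q"][0],"q6",s["q"][5])
sc=dict(np.load("scene0.npz"));tp=dict(np.load("top0.npz"))
pts={"axis":(*AX,.0795),"start":(*m2w(-.08,-.03),.092),"stop":(*m2w(-.08,-.14),.092),"c1":(*m2w(-.125,-.2),.07),"c2":(*m2w(.125,-.2),.07)}
for a in range(7):
    th=a*np.pi/6; pts["b%d"%a]=(*m2w(.035+.06*np.sin(th),-.08+.06*np.cos(th)),.07)
th=np.pi/6;pts["fintip"]=(*m2w(.035+.048*np.sin(th),-.08+.048*np.cos(th)),.1095)
for n,d in(("S",sc),("T",tp)):
    im=cv2.resize(d["frame"][:,:,::-1],None,fx=4,fy=4,interpolation=cv2.INTER_CUBIC)
    for k,p in pts.items():
        u=proj(d,p)[0]*4+1.5; cv2.circle(im,tuple(int(v) for v in u),4,(0,0,255),-1)
    x0,y0=(600,600) if n=="S" else (760,540)
    cv2.imwrite(f"pics/ov{n}.png",im[y0:y0+580,x0:x0+790])
# pestle and jar
for uv,z in (((397,158),.175),((369,226),.065)): print(ray(tp,uv,z))
print({k:np.round(v,3) for k,v in pts.items()})
E
```

```text
[[ 0.973 -0.001  0.232]
 [-0.232 -0.002  0.973]
 [-0.    -1.    -0.002]]
tool x yaw -0.23377150459940352 q1 1.1585095874754021 q6 -0.17850982903765064
[ 0.64965531 -0.26720007  0.175     ]
[ 0.53329101 -0.24816484  0.065     ]
{'axis': array([ 0.607, -0.058,  0.08 ]), 'start': array([ 0.491, -0.011,  0.092]), 'stop': array([ 0.494, -0.121,  0.092]), 'c1': array([ 0.451, -0.182,  0.07 ]), 'c2': array([ 0.701, -0.176,  0.07 ]), 'b0': array([0.606, 0.002, 0.07 ]), 'b1': array([ 0.636, -0.005,  0.07 ]), 'b2': array([ 0.659, -0.027,  0.07 ]), 'b3': array([ 0.667, -0.056,  0.07 ]), 'b4': array([ 0.66 , -0.087,  0.07 ]), 'b5': array([ 0.639, -0.109,  0.07 ]), 'b6': array([ 0.609, -0.118,  0.07 ]), 'fintip': array([ 0.63 , -0.016,  0.11 ])}
```

View pics/ovS.png

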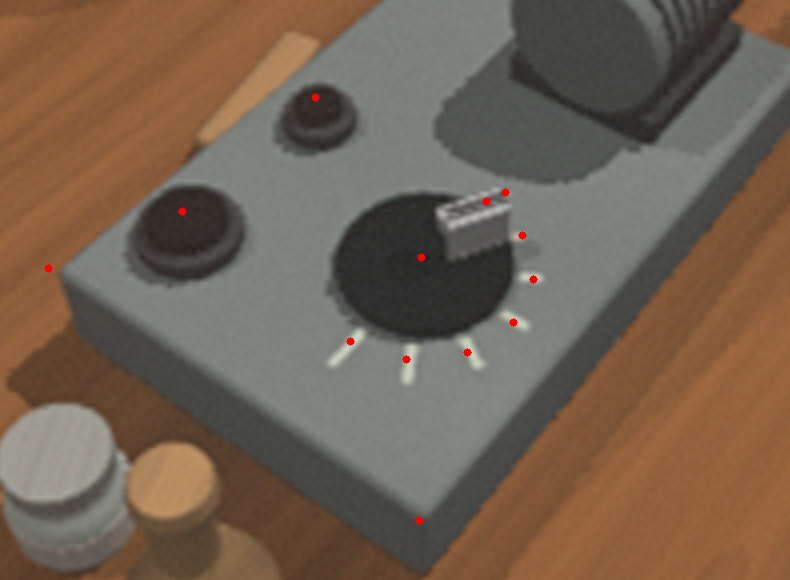

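View pics/ovT.png

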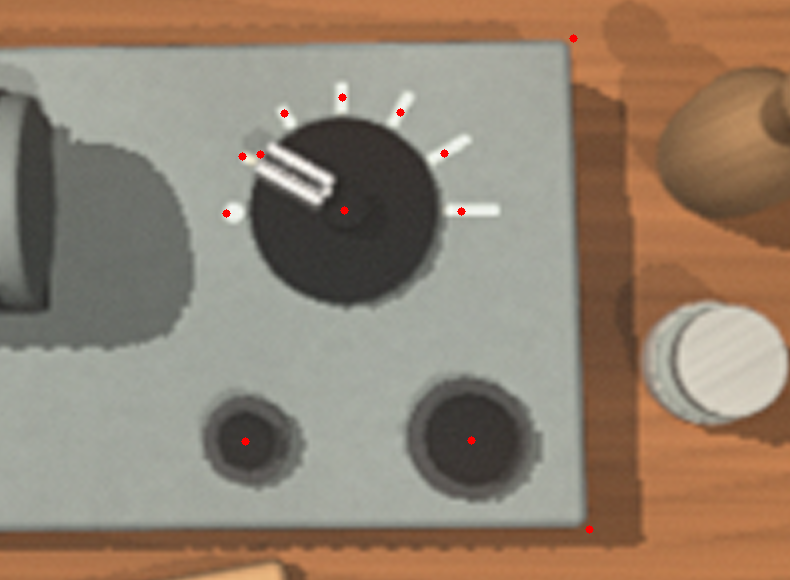

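The overlay agrees with the images to about 1 px (2–3 mm), and the fin is at speed one. I'll push with shut fingers, tool x along the push direction.

```bash
cat >> h.py <<'E'
def pushpose(th,gap,r=.036,z=.106):   # tcp for fin angle th, gap from flank
    t=RM@np.array([np.cos(th),-np.sin(th)]); n=RM@np.array([np.sin(th),np.cos(th)])
    p=AX+r*n-(.019+gap)*t
    return np.array([*p,z]), YAW-th
def rel(s,p,yaw=None):
    R=Ro.from_quat(s["tool_rot"]); d=R.inv().apply(p-s["tcp_pos"])*100
    # desired: x at yaw, y down
    o="" 
    if yaw is not None:
        x=np.array([np.cos(yaw),np.sin(yaw),0]);y=np.array([0,0,-1.]);D=np.c_[x,y,np.cross(x,y)]
        o=(R.inv()*Ro.from_matrix(D)).as_rotvec().round(3)
    return d.round(2),o
E
python3 - <<'E'
from h import *
from station import manip
s=manip.sense()
p,y=pushpose(.524,.015,z=.245);print(p,y,rel(s,p,y))
E
```

```text
[ 0.59472487 -0.01017047  0.245     ] -0.497 (array([ 58.1 ,   0.32, -49.65]), array([ 0.002,  0.263, -0.   ]))
```

```bash
python3 -m handwheel '[2.9,0,-2.5,0,0.03,0,0, 5.8,0,-5,0,0.05,0,0, 8.7,0,-7.5,0,0.08,0,0, 11.6,0,-10,0,0.11,0,0, 14.5,0,-12.5,0,0.13,0,0, 17.4,0,-14.9,0,0.16,0,0, 20.3,0,-17.4,0,0.19,0,0, 23.2,0,-19.9,0,0.21,0,0, 26.1,0,-22.4,0,0.24,0,0, 29,0,-24.8,0,0.263,0,0]' 40
python3 - <<'E'
from h import *
from station import manip
s=manip.sense();p,y=pushpose(.524,.015,z=.245);print(rel(s,p,y),s["q"].round(2))
E
```

```text
t: 0.93
tcp_pos: [0.3698, 0.2977, 0.2481]
tool_rot: [0.685, -0.174, 0.174, -0.685]
force: [0.5, 0.4, -0.2]
finger_gap: -0.002
(array([ 34.47,   0.31, -16.31]), array([ 0.001, -0.001, -0.   ])) [ 0.44  0.33  1.8  -0.    1.02 -0.63]
```

```bash
python3 -m handwheel '[3.8,0,-1.8,0,0,0,0, 7.6,0,-3.6,0,0,0,0, 11.4,0,-5.4,0,0,0,0, 15.2,0,-7.2,0,0,0,0, 19,0,-9,0,0,0,0, 22.8,0,-10.8,0,0,0,0, 26.6,0,-12.6,0,0,0,0, 30.4,0,-14.4,0,0,0,0, 34.5,0,-16.3,0,0,0,0, 34.5,0,-16.3,0,0,0,0]'
python3 - <<'E'
from h import *
from station import manip
s=manip.sense();p,y=pushpose(.524,.015);print(rel(s,p,y),s["q"].round(2),s["t"],s["tcp_pos"])
for n in("scene","wrist"):
    d=manip.snapshot(n);cv2.imwrite(f"pics/{n}1.png",d["frame"][:,:,::-1])
E
```

```text
t: 1.77
tcp_pos: [0.5996, -0.0144, 0.2481]
tool_rot: [0.686, -0.174, 0.178, -0.684]
force: [0.9, 0.9, 0.5]
finger_gap: 0.0
(array([-0.72, 14.21,  0.14]), array([ 0.001, -0.005,  0.006])) [-0.21  0.49  1.5  -0.    1.14 -1.28] 1.7667 [ 0.59958451 -0.01438633  0.24814301]
```

View pics/scene1.png

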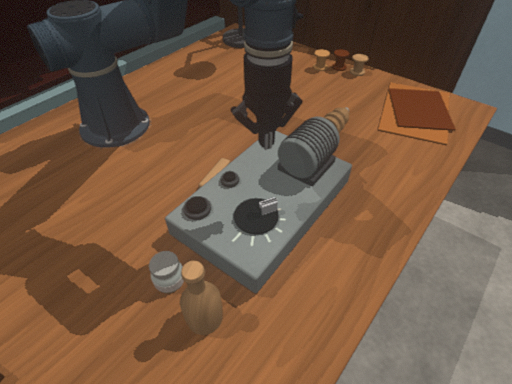

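View pics/wrist1.png

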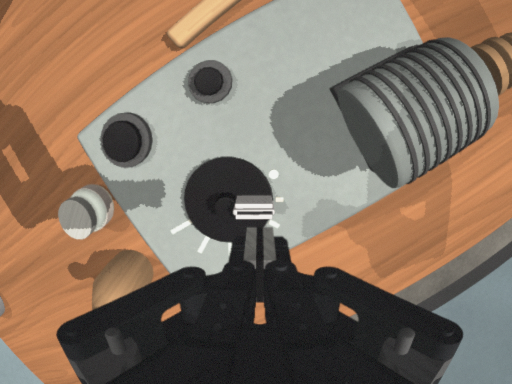

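The scene view shows the shut fingers above and behind the dial (tip at about (266,145)). The wrist view shows the fin at (253,207) beside the dot and bar one, as expected. I'll recheck the pose once it settles, then descend.

Run:
```python
from h import *
from station import manip
s=manip.sense();p,y=pushpose(.524,.015);print(rel(s,p,y),s["t"],s["tcp_pos"],p,s["force"])
d=manip.snapshot("wrist");print(d["camera_matrix"]);R,_=cv2.Rodrigues(d["rvec"]);C=-R.T@d["tvec"].ravel();print("cam",C)
def fray(uv,z):
    K=d["camera_matrix"];x=(uv[0]-K[0,2])/K[0,0];y=(uv[1]-K[1,2])/K[1,1];r=np.hypot(x,y)
    v=R.T@np.array([np.sin(r)*x/r,np.sin(r)*y/r,np.cos(r)]);return (C+v*(z-C[2])/v[2]).round(4)
print("disc",fray((228,199),.0795),AX)
print("start",fray((208,81),.092),m2w(-.08,-.03)); print("stop",fray((123,138),.092),m2w(-.08,-.14))
```

```text
(array([-0.09, 14.16, -0.05]), array([ 0.   , -0.003, -0.001])) 1.8667 [ 0.59584212 -0.0102007   0.24755469] [ 0.59472487 -0.01017047  0.106     ] [ 0.36779099  0.62843439 -0.10072575]
[[297.31863964   0.         259.39500736]
 [  0.         297.31863964 188.45667918]
 [  0.           0.           1.        ]]
cam [0.53222127 0.02369603 0.37360412]
disc [ 0.6032 -0.0521  0.0795] [ 0.60744698 -0.05802596]
start [ 0.4903 -0.0078  0.092 ] [ 0.49113906 -0.0111488 ]
stop [ 0.4919 -0.1121  0.092 ] [ 0.4941087  -0.12110871]
```

```bash
python3 -m handwheel '[0,3.5,0,0,0,0,0, 0,7,0,0,0,0,0, 0,10,0,0,0,0,0, 0,12.5,0,0,0,0,0, 0,14.2,0,0,0,0,0, 0,14.2,0,0,0,0,0, 0,14.2,0,0,0,0,0]'
python3 - <<'E'
from h import *
from station import manip
for n in("scene","wrist","top"):
    d=manip.snapshot(n);f=d["frame"][:,:,::-1]
    if n=="scene": f=cv2.resize(f[120:270,150:350],None,fx=4,fy=4,interpolation=2)
    if n=="top": f=cv2.resize(f[130:290,200:360],None,fx=3.6,fy=3.6,interpolation=2)
    cv2.imwrite(f"pics/{n}2.png",f)
s=manip.sense();print(s["t"],s["tcp_pos"],s["force"])
for th,g in((.524,0),(.65,0),(.785,0),(.85,0)): print(th,rel(s,*pushpose(th,g)))
E
```

```text
t: 2.5
tcp_pos: [0.5933, -0.0063, 0.1058]
tool_rot: [-0.686, 0.174, -0.172, 0.686]
force: [0.9, -0.0, 0.2]
finger_gap: -0.004
2.65 [ 0.59579739 -0.00756184  0.10808971] [ 0.12748582 -0.11598749  0.22352715]
0.524 (array([ 1.53,  0.21, -0.28]), array([-0.001,  0.001,  0.003]))
0.65 (array([ 2.  ,  0.21, -0.07]), array([-0.001,  0.127,  0.003]))
0.785 (array([2.52, 0.22, 0.08]), array([-0.001,  0.262,  0.003]))
0.85 (array([2.78, 0.22, 0.13]), array([-0.001,  0.327,  0.003]))
```

View pics/scene2.png

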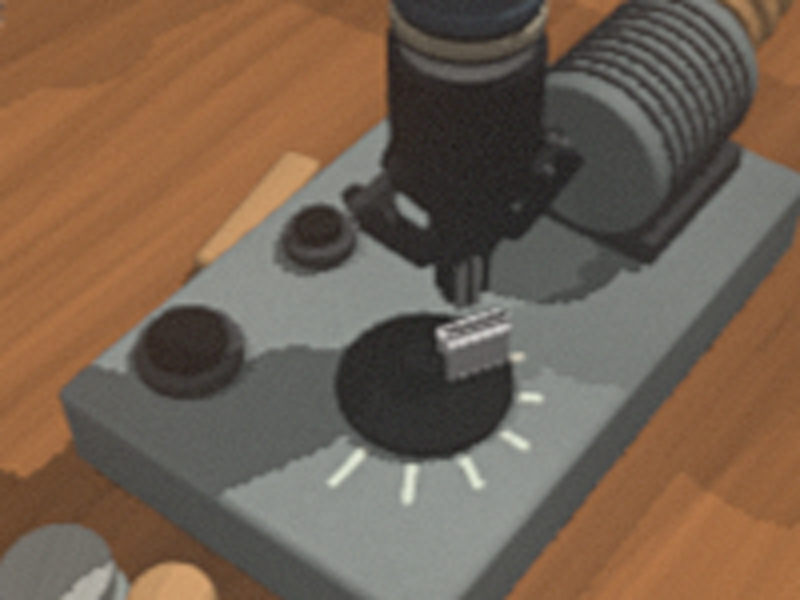

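View pics/wrist2.png

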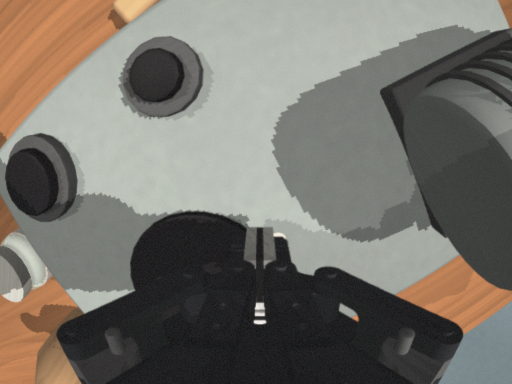

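View pics/top2.png

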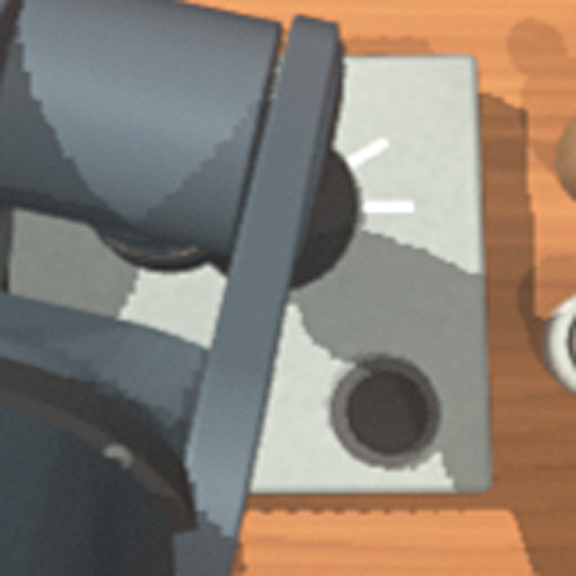

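The finger stands behind the back flank with its tip below the fin top (scene view, tip at (465,300)), and the path is clear. First click:

```bash
python3 -m handwheel '[0.8,0.2,-0.2,0,0,0,0, 1.5,0.2,-0.25,0,0,0,0, 1.7,0.2,-0.2,0,0.04,0,0, 1.85,0.2,-0.15,0,0.08,0,0, 2,0.2,-0.07,0,0.13,0,0, 2.2,0.2,-0.02,0,0.18,0,0, 2.35,0.2,0.03,0,0.22,0,0, 2.52,0.2,0.08,0,0.26,0,0, 2.65,0.2,0.1,0,0.29,0,0, 2.65,0.2,0.1,0,0.29,0,0]'
cat > look.py <<'E'
from h import *
from station import manip
import sys
k=sys.argv[1]
for n in("scene","wrist"):
    d=manip.snapshot(n);f=d["frame"][:,:,::-1]
    if n=="scene": f=cv2.resize(f[120:270,150:350],None,fx=4,fy=4,interpolation=2)
    cv2.imwrite(f"pics/{n}{k}.png",f)
s=manip.sense();print(s["t"],s["tcp_pos"],s["force"])
for th in map(float,sys.argv[2:]): print(th,rel(s,*pushpose(th,0)))
E
python3 look.py 3 .785 .85 1.047 1.2 1.309 1.4
```

```text
t: 3.48
tcp_pos: [0.6203, -0.0208, 0.1051]
tool_rot: [-0.653, 0.271, -0.272, 0.653]
force: [0.4, -0.6, 0.1]
finger_gap: -0.002
3.5833 [ 0.61959172 -0.02051447  0.1048025 ] [-0.60107342  0.04534932 -0.49065825]
0.785 (array([-0.2 , -0.12,  0.04]), array([-0.001, -0.029,  0.001]))
0.85 (array([ 0.03, -0.12,  0.16]), array([-0.001,  0.036,  0.001]))
1.047 (array([ 0.78, -0.12,  0.43]), array([-0.001,  0.233,  0.001]))
1.2 (array([ 1.39, -0.12,  0.54]), array([-0.001,  0.386,  0.001]))
1.309 (array([ 1.84, -0.12,  0.56]), array([-0.001,  0.495,  0.001]))
1.4 (array([ 2.21, -0.12,  0.54]), array([-0.001,  0.586,  0.001]))
```

View pics/scene3.png

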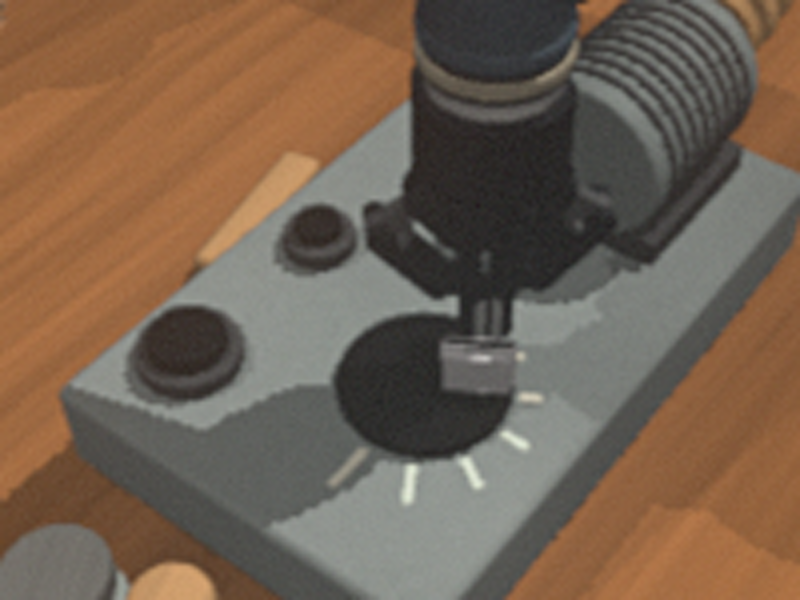

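The fin has turned but stands between bars one and two, so it hasn't snapped yet. I'll continue a little further.

```bash
python3 -m handwheel '[0.1,-0.05,0.15,0,0.04,0,0, 0.2,-0.1,0.2,0,0.07,0,0, 0.3,-0.1,0.25,0,0.1,0,0, 0.4,-0.1,0.3,0,0.13,0,0, 0.4,-0.1,0.3,0,0.13,0,0]'
python3 look.py 4 .85 .95 1.047 1.2 1.309 1.4
```

```text
t: 4.0
tcp_pos: [0.6243, -0.021, 0.1056]
tool_rot: [-0.634, 0.313, -0.313, 0.634]
force: [-1.1, 0.1, 0.3]
finger_gap: -0.003
4.1 [ 0.62391139 -0.02085221  0.10547609] [0.41379341 0.29191774 1.017764  ]
0.85 (array([-0.28, -0.05, -0.16]), array([-0.   , -0.093,  0.   ]))
0.95 (array([ 0.07, -0.05,  0.04]), array([-0.   ,  0.007,  0.   ]))
1.047 (array([ 0.43, -0.05,  0.21]), array([-0.   ,  0.104,  0.   ]))
1.2 (array([ 1.02, -0.05,  0.39]), array([-0.   ,  0.257,  0.   ]))
1.309 (array([ 1.46, -0.05,  0.47]), array([-0.   ,  0.366,  0.   ]))
1.4 (array([ 1.83, -0.05,  0.5 ]), array([-0.   ,  0.457,  0.   ]))
```

View pics/scene4.png

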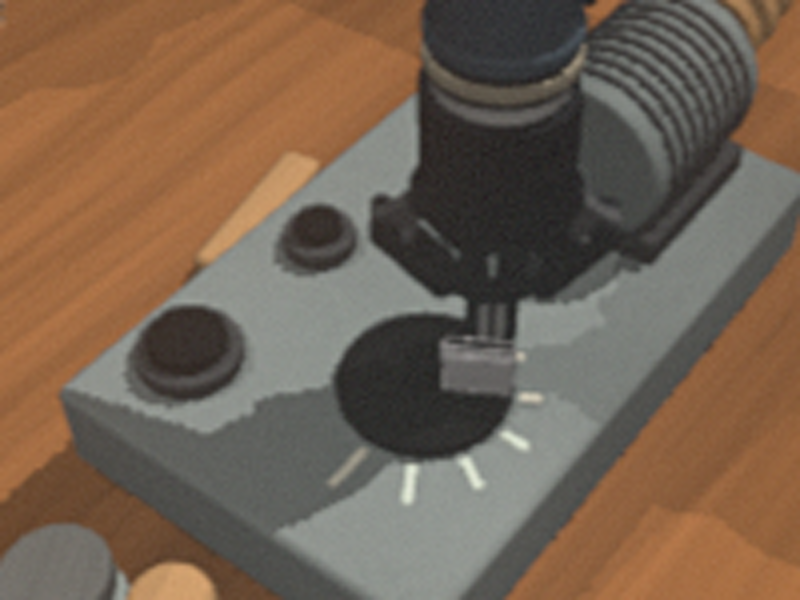

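The fin hasn't moved between the two pictures, so it had already snapped into speed two. I'll confirm that by projection.

```bash
cat > fin.py <<'E'
from h import *
import sys
im=cv2.imread(sys.argv[1]);d=dict(np.load("scene0.npz"))
for th,col in((float(a),c) for a,c in zip(sys.argv[3:],[(0,0,255),(0,255,0),(255,0,0)])):
    q=[]
    for r,w in((.012,-.008),(.048,-.008),(.048,.008),(.012,.008)):
        q.append((*m2w(.035+r*np.sin(th)+w*np.cos(th),-.08+r*np.cos(th)-w*np.sin(th)),.1095))
    u=(proj(d,q)-[150,120])*4+2
    cv2.polylines(im,[u.astype(int)],True,col,1)
cv2.imwrite(sys.argv[2],im[150:450,250:650])
E
python3 fin.py pics/scene4.png pics/f4.png 0.524 1.047 1.571
```

```text
(no output)
```

View pics/f4.png

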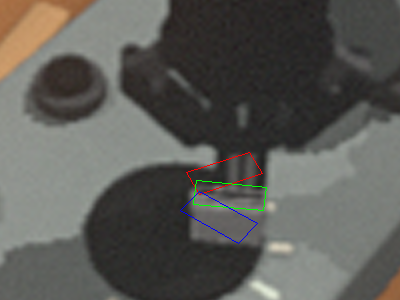

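The outline for speed two matches, with a small constant offset. Second click:

```bash
python3 -m handwheel '[0.25,0,0.12,0,0.06,0,0, 0.45,0,0.21,0,0.1,0,0, 0.7,0,0.3,0,0.18,0,0, 1.0,0,0.39,0,0.26,0,0, 1.2,0,0.43,0,0.31,0,0, 1.4,0,0.47,0,0.36,0,0, 1.6,0,0.48,0,0.4,0,0, 1.7,0,0.48,0,0.42,0,0, 1.7,0,0.48,0,0.42,0,0]'
python3 look.py 5 1.3 1.36 1.571 1.75 1.833 1.9; python3 fin.py pics/scene5.png pics/f5.png 1.047 1.571 2.094
```

```text
t: 4.85
tcp_pos: [0.638, -0.0315, 0.1054]
tool_rot: [-0.555, 0.438, -0.438, 0.555]
force: [-0.3, 0.6, -0.7]
finger_gap: 0.0
4.95 [ 0.63780764 -0.03126076  0.1053233 ] [-0.54354308  0.20015912 -0.17394084]
1.3 (array([-0.23, -0.07, -0.1 ]), array([ 0.   , -0.063, -0.   ]))
1.36 (array([-0.01, -0.07,  0.02]), array([ 0.   , -0.003, -0.   ]))
1.571 (array([ 0.78, -0.07,  0.34]), array([ 0.   ,  0.208, -0.   ]))
1.75 (array([ 1.5 , -0.07,  0.48]), array([ 0.   ,  0.387, -0.   ]))
1.833 (array([ 1.83, -0.07,  0.49]), array([ 0.  ,  0.47, -0.  ]))
1.9 (array([ 2.11, -0.07,  0.49]), array([ 0.   ,  0.537, -0.   ]))
```

View pics/f5.png

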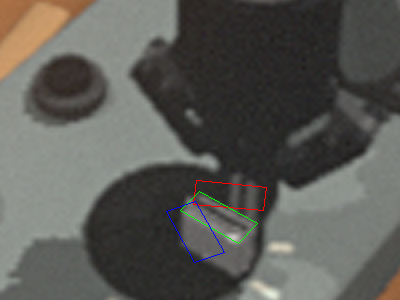

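Speed three is confirmed, since the fin top lies on the green outline. Third click:

```bash
python3 -m handwheel '[0.25,0,0.13,0,0.07,0,0, 0.5,0,0.24,0,0.14,0,0, 0.78,0,0.34,0,0.21,0,0, 1.0,0,0.39,0,0.27,0,0, 1.25,0,0.44,0,0.33,0,0, 1.5,0,0.48,0,0.39,0,0, 1.7,0,0.49,0,0.44,0,0, 1.9,0,0.49,0,0.48,0,0, 2.0,0,0.49,0,0.51,0,0, 2.0,0,0.49,0,0.51,0,0]'
python3 look.py 6 1.833 1.9 ; python3 fin.py pics/scene6.png pics/f6.png 1.571 2.094 2.618
```

```text
t: 5.78
tcp_pos: [0.6472, -0.0497, 0.1053]
tool_rot: [0.427, -0.564, 0.564, -0.426]
force: [-0.6, 0.3, -0.1]
finger_gap: 0.0
5.8833 [ 0.64717438 -0.04950063  0.10530137] [ 1.39867565  0.92736018 -0.42181294]
1.833 (array([-0.14, -0.07, -0.07]), array([ 0.  , -0.04, -0.  ]))
1.9 (array([ 0.1 , -0.07,  0.06]), array([ 0.   ,  0.027, -0.   ]))
```

View pics/f6.png

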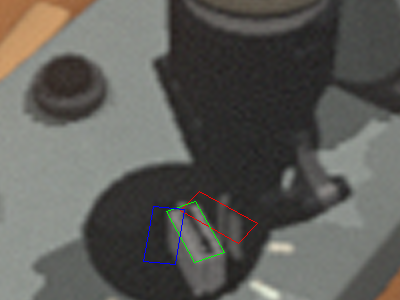

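The fin is in the speed-four outline. I'll back off, rise and look again.

```bash
python3 -m handwheel '[-0.7,0,0,0,0,0,0, -1.5,0,0,0,0,0,0, -2,-1,0,0,0,0,0, -2,-3,0,0,0,0,0, -2,-6,0,0,0,0,0, -2,-9,0,0,0,0,0, -2,-9,0,0,0,0,0, -2,-9,0,0,0,0,0, -2,-9,0,0,0,0,0]'
python3 - <<'E'
from h import *
from station import manip
d=manip.snapshot("scene");f=cv2.resize(d["frame"][120:270,150:350,::-1],None,fx=4,fy=4,interpolation=2);cv2.imwrite("pics/scene7.png",f)
d=manip.snapshot("wrist");cv2.imwrite("pics/wrist7.png",d["frame"][:,:,::-1]);np.savez("wrist7.npz",**d)
s=manip.sense();p=np.array([*m2w(-.08,-.03),.19]);print(s["t"],s["tcp_pos"],s["q"].round(2),rel(s,p),rel(s,p,-.497),p)
E
python3 fin.py pics/scene7.png pics/f7.png 1.571 2.094 2.618
```

```text
t: 6.63
tcp_pos: [0.6525, -0.0295, 0.1957]
tool_rot: [-0.427, 0.564, -0.564, 0.427]
force: [-0.2, -0.4, 0.4]
finger_gap: -0.002
6.7333 [ 0.65175081 -0.02972356  0.19412871] [-0.22  0.63  1.41  0.    1.11  0.06] (array([  2.58,   0.46, -15.96]), '') (array([  2.58,   0.46, -15.96]), array([ 0.002, -1.349, -0.002])) [ 0.49113906 -0.0111488   0.19      ]
```

View pics/f7.png

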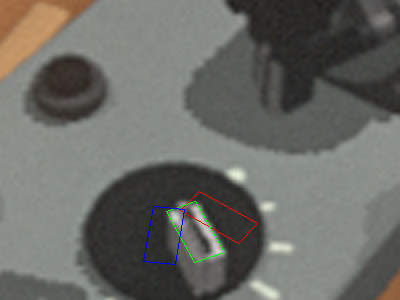

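View pics/wrist7.png

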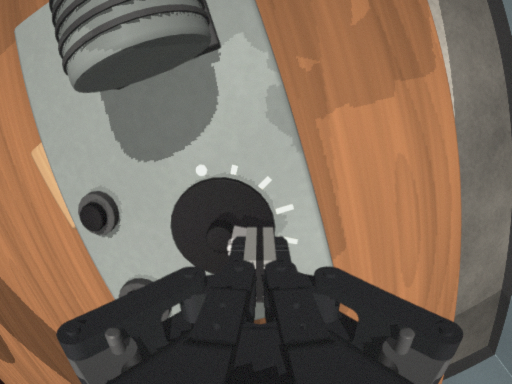

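The fin rests at four with the finger clear: the scene view shows the fin inside the green outline, and start is at about (92,215) in the wrist view. Now I'll check the start position in that view.

Run:
```python
from h import *
from station import manip
d=dict(np.load("wrist7.npz"));R,_=cv2.Rodrigues(d["rvec"]);C=-R.T@d["tvec"].ravel()
K=d["camera_matrix"]
def fray(uv,z):
    x=(uv[0]-K[0,2])/K[0,0];y=(uv[1]-K[1,2])/K[1,1];r=np.hypot(x,y)
    v=R.T@np.array([np.sin(r)*x/r,np.sin(r)*y/r,np.cos(r)]);return (C+v*(z-C[2])/v[2]).round(4)
g=d["frame"].max(2);m=(g<50).astype(np.uint8);m[:,150:]=0;m[:180]=0;m[250:]=0
for c in cv2.findContours(m,0,2)[0]:
    if cv2.contourArea(c)>100:
        e=cv2.moments(c);u=(e["m10"]/e["m00"],e["m01"]/e["m00"]);print(u,cv2.contourArea(c),fray(u,.092),fray(u,.088))
e=dict(np.load("scene0.npz"));print("scene",ray(e,(150+320/4,120+222/4),.092),m2w(-.08,-.03))
```

```text
(93.4503932244404, 216.24954627949182) 551.0 [ 0.4971 -0.0097  0.092 ] [ 0.4941 -0.0106  0.088 ]
scene [ 0.49708287 -0.01246     0.092     ] [ 0.49113906 -0.0111488 ]
```

```bash
python3 -m handwheel '[0.5,0,-3,0,0,0,0, 1,0,-6.5,0,0,0,0, 1.6,0,-10,0,0,0,0, 2.1,0,-13,0,0,0,0, 2.4,0,-15,0,0,0,0, 2.5,0,-15.8,0,0,0,0, 2.5,0,-15.8,0,0,0,0, 2.5,0,-15.8,0,0,0,0, 2.5,0,-15.8,0,0,0,0]'
python3 - <<'E'
from h import *
from station import manip
d=manip.snapshot("scene");f=cv2.resize(d["frame"][120:270,150:350,::-1],None,fx=4,fy=4,interpolation=2);cv2.imwrite("pics/scene8.png",f)
d=manip.snapshot("wrist");cv2.imwrite("pics/wrist8.png",d["frame"][:,:,::-1])
s=manip.sense();p=np.array([.493,-.011,.109]);print(s["t"],s["tcp_pos"],s["force"],rel(s,p))
E
```

```text
t: 7.48
tcp_pos: [0.496, -0.0118, 0.1953]
tool_rot: [0.426, -0.563, 0.565, -0.427]
force: [-0.2, -0.5, 0.4]
finger_gap: 0.001
7.5833 [ 0.49570399 -0.01174606  0.19523212] [0.74384347 0.36766868 0.38327732] (array([ 0.  ,  8.62, -0.29]), '')
```

View pics/wrist8.png

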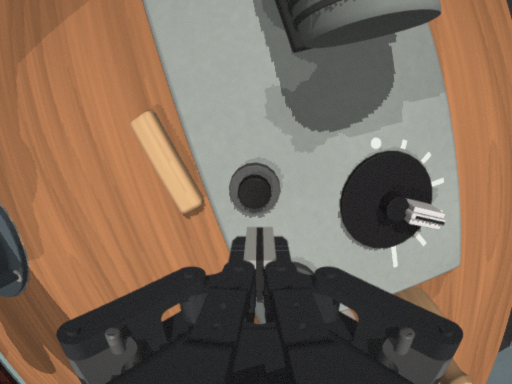

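View pics/scene8.png

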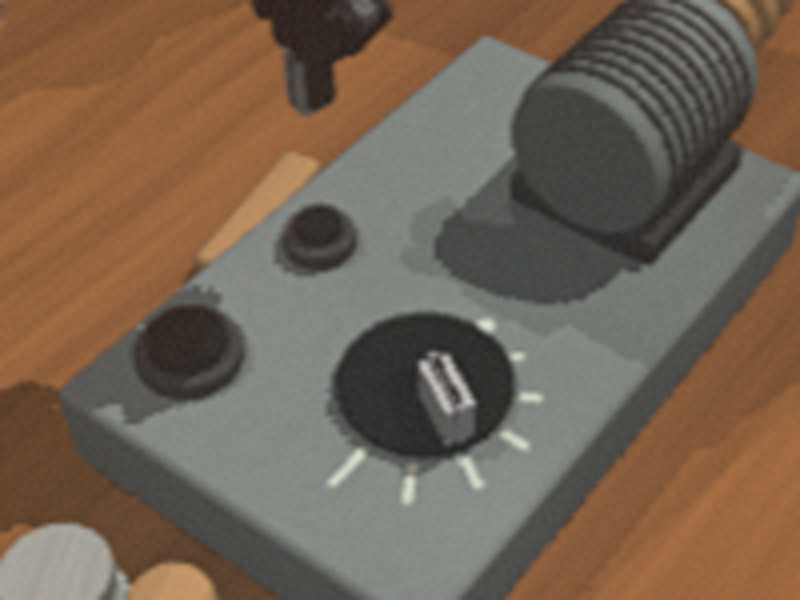

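Four is confirmed in both views: in the wrist view the fin covers bar four, between bars three and five. Now I'll press start.

```bash
python3 -m handwheel '[0,3,-0.2,0,0,0,0, 0,6,-0.2,0,0,0,0, 0,7.6,-0.2,0,0,0,0, 0,8.2,-0.2,0,0,0,0, 0,8.6,-0.2,0,0,0,0, 0,8.9,-0.2,0,0,0,0, 0,9.1,-0.2,0,0,0,0, 0,9.1,-0.2,0,0,0,0]'
python3 - <<'E'
from h import *
from station import manip
d=manip.snapshot("scene");f=cv2.resize(d["frame"][120:270,150:350,::-1],None,fx=4,fy=4,interpolation=2);cv2.imwrite("pics/scene9.png",f)
s=manip.sense();print(s["t"],s["tcp_pos"],s["force"])
E
```

```text
t: 8.25
tcp_pos: [0.4922, -0.0108, 0.1049]
tool_rot: [0.426, -0.564, 0.564, -0.427]
force: [-1.7, 0.1, 4.0]
finger_gap: 0.0
8.3 [ 0.49222113 -0.01080569  0.10512564] [-2.07181402  0.53676532  3.72305956]
```

View pics/scene9.png

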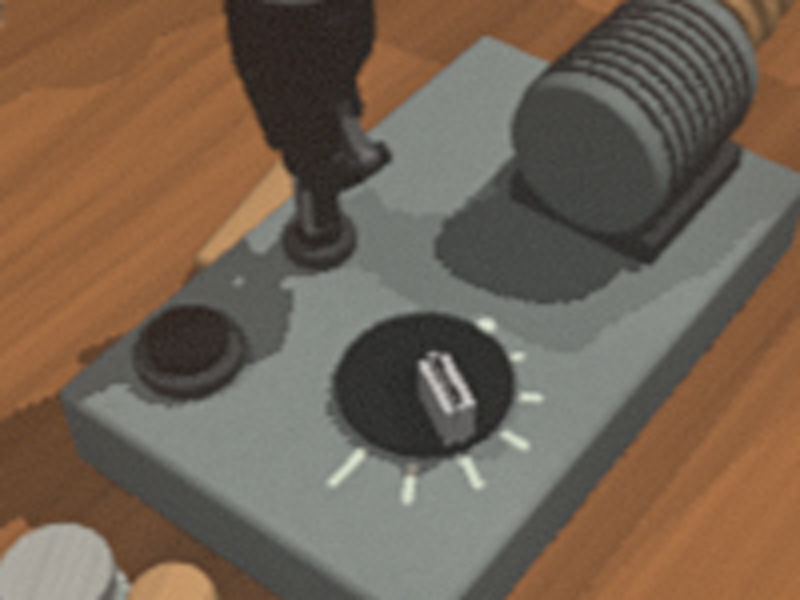

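The finger is on the cap with about 4 N. I'll press on to the stop, expecting a force above 5 N.

```bash
python3 -m handwheel '[0,0.15,0,0,0,0,0, 0,0.3,0,0,0,0,0, 0,0.3,0,0,0,0,0]'; python3 -m handwheel '[0,0.1,0,0,0,0,0, 0,0.15,0,0,0,0,0, 0,0.15,0,0,0,0,0]'
```

```text
t: 8.55
tcp_pos: [0.4923, -0.0108, 0.1029]
tool_rot: [0.426, -0.564, 0.564, -0.427]
force: [-4.0, 0.3, 13.5]
finger_gap: 0.002
t: 8.8
tcp_pos: [0.4923, -0.0108, 0.1027]
tool_rot: [0.426, -0.563, 0.565, -0.427]
force: [-6.6, 1.0, 24.9]
finger_gap: 0.001
```

It bottomed out: travel stopped at TCP z = 0.1027 m, about 6 mm below the cap's rest height, while the force rose to 25 N. Now I'll release and rise.

```bash
python3 -m handwheel '[0,-0.5,0,0,0,0,0, 0,-1.5,0,0,0,0,0, 0,-4,0,0,0,0,0, 0,-7,0,0,0,0,0, 0,-10,0,0,0,0,0, 0,-10,0,0,0,0,0, 0,-10,0,0,0,0,0, 0,-10,0,0,0,0,0]'
python3 - <<'E'
from h import *
from station import manip
d=manip.snapshot("scene");f=cv2.resize(d["frame"][120:345,100:367,::-1],None,fx=2.66,fy=2.66,interpolation=2);cv2.imwrite("pics/scene10.png",f)
a=np.load("scene0.npz")["frame"].astype(int);df=np.abs(a-d["frame"].astype(int)).max(2)
print("pestle/jar diff",(df[245:340,145:230]>60).sum())
d=manip.snapshot("wrist");cv2.imwrite("pics/wrist10.png",d["frame"][:,:,::-1])
s=manip.sense();print(s["t"],s["tcp_pos"],s["force"],abs(s["qd"]).max())
E
```

```text
t: 9.47
tcp_pos: [0.492, -0.0107, 0.1998]
tool_rot: [0.426, -0.564, 0.564, -0.427]
force: [0.0, 0.2, -0.2]
finger_gap: -0.002
pestle/jar diff 0
9.5667 [ 0.49126828 -0.01057296  0.19875833] [-0.38022306  0.1966387  -0.45409027] 0.009004154999613163
```

View pics/scene10.png

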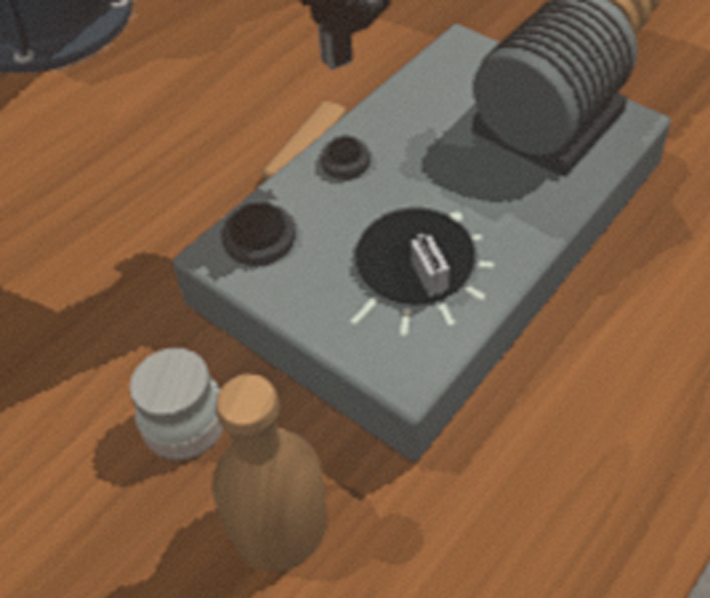

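View pics/wrist10.png

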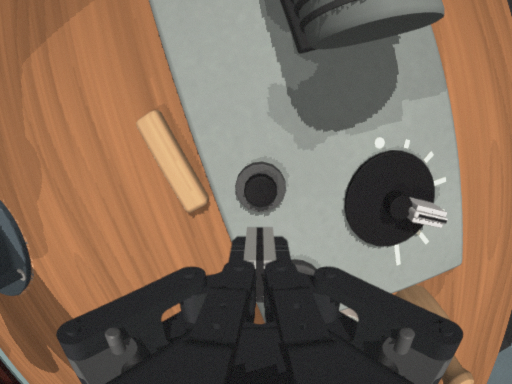

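The start cap is back up (wrist view, (261,189)), the fin is still at bar four, the bystanders look unmoved and the arm is clear.

```bash
python3 -c "
from station import manip
print(manip.sign_off())"
```

```text
the job is handed in; nothing more can be done
None
```

I pushed the fin from its back flank with shut fingers, one click at a time, from speed one to two, three and then four. Once the finger was clear of it, I pressed start to its stop and let it back up. The job was handed in at about 9.6 s of the 48 s allowed; it reports no verdict.

**Last checks:**
- **Selector:** the fin was at bar four in the scene and wrist views, before and after the press.
- **Start button:** the press stopped about 6 mm down, with about 25 N of vertical force, above the 5 N it needs. Afterwards the cap looked back up in the pictures; I did not measure its height.
- **Stop button and loose things:** I never went near the stop button or the loose things. The jar and pestle area of the scene image showed no change from the start. The slicker I only judged by eye, and it looked unmoved.
- **Robot:** it ended clear of everything, with the force reading near zero.

**Disagreements:**
- The cameras differed by up to about 6 mm on where the start button is, so I pressed at a position in between.
- After the first push I took the fin to be between clicks and pushed a little further. It had already snapped into speed two, and the extra push did not move it.

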